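# Make up two camera kits in divided trays

### The arm

A 6-joint arm with a two-finger parallel gripper is mounted at the origin on the work surface. World frame = base frame: x ahead of the robot, y to its left, z up, the work surface at z = 0. Lengths are in m, angles in rad, forces in N, time in s.
With the tool pointing down it reaches from about 0.375 to 0.9 m from the base axis. Payload 3.1 kg.
Tool frame: the origin (TCP) lies at the very end of the fingers, on their centre line; the grasp point (between the pads) lies 19 mm behind it; z points along the fingers, y is the line along which they close (so a half turn about z gives the same grasp; the last joint's range is limited). The gripper opens to 87 mm and grips with 3 to 60 N. Pads are 19 mm wide; open, the fingers measure 117 mm over their backs; the gripper's body (75 mm by 190 mm) begins 51 mm behind the grasp point.
Start: joints at [1.165, 0.527, 1.433, -0, 1.181, -0.178], TCP at [0.141, 0.609, 0.223] pointing down, gripper open.
Joint ranges: [-3.08, 3.08], [-0.75, 2.2], [0.22, 2.44], [-1.43, 4.57], [0, 2.65], [-2.85, 2.85]. Speed limits (rad/s): [2.79, 2.79, 3.14, 3.14, 3.14, 3.14].

### API

Orientations are given as a unit quaternion [x, y, z, w].
In Python, from rig import robot gives the robot as it stands. The module is installed in compiled form; this text tells all that it offers.
- The arm moves only by the tool play_rows, never from a script. Its argument "steps" is one flat list of numbers, 5 for each row, row after row: the opening, from -1 (shut) to 1 (fully open), then the shift along the tool's x, y, z as a fraction of full scale, then the turn about the tool's z as a fraction of full scale. In form: [claw, tx, ty, tz, twist, claw, tx, ty, tz, twist, ...]. A call has exactly 10 rows; each row shifts and turns the commanded pose from where the row before left it, along the tool's axes as they then stand; what a row does not reach is not made up. Full scale, the value 1, is 0.03 m for a shift and 0.1 rad for a turn. A row lasts 1/10 s, in which the tool goes at most 50 mm and 8.59 degrees, less where a joint would pass 70% of its speed; a pose out of reach is approached as far as the arm can. A call with a number of a shift or a turn outside -1 to 1 is refused whole. A call with a gripper value outside its range is refused whole. The fingers move at their own pace and stop on an object; "grip_force" is the grip in N (left out, the last holds). Time passes only in rows, so rows that do not move let the fingers close, or fill a call up. It gives the time, the measured TCP pose, the force, the opening and the grip force at its end, in the units of the state.
- robot.get_obs(): the state, without advancing time (a new reading comes with each control period).
- robot.camera(name): name is "scene" or "top"; returns a dict with "image" (384x512x3 uint8, red, green, blue), "mtx" (3x3 intrinsics, pixels), "D" ([k1, k2, p1, p2, k3] as OpenCV has them; the pictures are not rectified), "rvec" (rotation vector, rad) and "tvec" (3), from world to camera coordinates, as OpenCV has them. Camera axes: x right, y down, z forward; pixel columns grow to the right and rows downward; lengths in m; the calibration is good to about 2 mm. A picture is of the moment at which its call begins. There is no depth.
- robot.hand_in(): hands the job in; it is judged then, once.
The state is a dict: "time": time; "q": joint angles; "joint_velocities": joint speeds; "joint_torque": joint torques, N m; "position": TCP position; "tool_rot": TCP orientation; "ft_force": force on the tool from outside, world axes, zero at the start; "moment": the same for the moment, N m; "grip_width": finger opening in m; "grip_force": force on a finger pad.
Only numpy, scipy, OpenCV 4.12 (cv2) and the standard library are available. Lean on these libraries where they do the work, as an engineer would, in place of code of your own. Each camera call takes 0.05 s, during which the arm holds its last target. There are 200 camera calls.

### The job

Make up the two camera kits: the three-cell tray gets the longest lens and the middle-length lens, one in each of its two equal cells in either order, and the flash in its wide end cell; the two-cell tray gets the flat pancake lens in the wider cell and the spare battery in the narrow one. Stand the lenses on their rear caps and lay the flash and the battery flat, as they are now, each wholly down on the floor of its cell. Set everything down gently without letting it drop, and leave the camera, the mouse and the pen pot where they are.

Things in the scene. Friction and masses are not known exactly. Their poses are not given: they have to be found in the camera images.
- long_lens: a camera lens with its caps on: a black cylinder 56 mm in diameter and 90 mm tall, the tallest of the three, with two ribbed rings, standing on its rear cap; origin at the centre of its underside, z up; weighs about 200 g. Grip it across its diameter anywhere above the lowest 5 mm
- middle_lens: a camera lens with its caps on: a black cylinder 56 mm in diameter and 56 mm tall, the middle one of the three in height, with one broad ribbed ring, standing on its rear cap; origin at the centre of its underside, z up; weighs about 130 g. Grip it across its diameter anywhere above the lowest 5 mm
- pancake_lens: a camera lens with its caps on: a black cylinder 56 mm in diameter and 30 mm tall, the flattest of the three (a pancake lens), standing on its rear cap; origin at the centre of its underside, z up; weighs about 90 g. Grip it across its diameter anywhere above the lowest 5 mm
- flash: a compact camera flash lying flat: a black rounded box 71 mm long (x), 46 mm wide (y), 36 mm high, with a white window on its +x end and a small steel shoe foot standing out of its -x end, 80 mm long in all; origin under its centre, z up; weighs about 160 g. Its sides are plain: grip it across its 46 mm width at the origin
- battery: a spare camera battery lying flat: a black block 47 mm long (x), 36 mm wide (y), 16 mm high, with four brass contacts at its +x end; origin at the centre of its underside, z up; weighs about 50 g. It can be gripped across its length or its width
- portrait_tray: dark grey felt tray, fixed, three cells in a row along its x: 288 x 138 mm (x, y), 28 mm high; walls and dividers 6 mm thick, floor 4 mm; cells 126 mm across (y). Origin: centre of underside; x points away from the robot within 0.2 rad. Cells, near end first: two equal ones 78 mm long (middles at x = -99 and -15 mm), a wide one 108 mm long (x = +84 mm)
- travel_tray: dark grey felt tray, fixed, two cells in a row along its x: 152 x 138 mm (x, y), 28 mm high; walls and dividers 6 mm thick, floor 4 mm; cells 126 mm across (y). Origin: centre of underside; x points away from the robot within 0.2 rad. Cells, near end first: 78 mm long (middle at x = -31 mm), 56 mm long (x = +42 mm; the battery fits best with its long side along tray y)
- camera: bystander: a black camera body standing on its base, 122 mm wide, 75 mm tall, a steel mount with a black cap in front; origin at the centre of its underside
- mouse: bystander: a white computer mouse, 105 by 58 mm, 30 mm high; origin at the centre of its underside
- pen_pot: bystander: a terracotta pot of pens, 80 mm across and 90 mm tall, the pens up to 155 mm high; origin at the centre of its underside

How it is judged:
At the end, for the whole second after the job is handed in: Each thing in its own cell: lens centres within 20 mm of the cell's middle along the tray and 45 mm across, battery 20 and 50, flash 35 and 50; origins under 10 mm above the tray's underside, upright within 0.15 rad, slower than 0.03 m/s. The long and middle lens may swap cells (((x of long_lens in the frame of portrait_tray between -0.119 and -0.079 m and y of long_lens in the frame of portrait_tray between -0.045 and 0.045 m and x of middle_lens in the frame of portrait_tray between -0.035 and 0.005 m and y of middle_lens in the frame of portrait_tray between -0.045 and 0.045 m) or (x of long_lens in the frame of portrait_tray between -0.035 and 0.005 m and y of long_lens in the frame of portrait_tray between -0.045 and 0.045 m and x of middle_lens in the frame of portrait_tray between -0.119 and -0.079 m and y of middle_lens in the frame of portrait_tray between -0.045 and 0.045 m)) and x of flash in the frame of portrait_tray between 0.049 and 0.119 m and y of flash in the frame of portrait_tray between -0.05 and 0.05 m and z of flash in the frame of portrait_tray between 0 and 0.01 m and angle between each of flash, pancake_lens, battery, long_lens, middle_lens's own z axis and vertical below 0.15 rad and linear speed of each of flash, pancake_lens, battery, long_lens, middle_lens below 0.03 m/s and x of pancake_lens in the frame of travel_tray between -0.051 and -0.011 m and y of pancake_lens in the frame of travel_tray between -0.045 and 0.045 m and z of pancake_lens in the frame of travel_tray between 0 and 0.01 m and x of battery in the frame of travel_tray between 0.022 and 0.062 m and y of battery in the frame of travel_tray between -0.05 and 0.05 m and z of battery in the frame of travel_tray between 0 and 0.01 m and z of long_lens in the frame of portrait_tray between 0 and 0.01 m and z of middle_lens in the frame of portrait_tray between 0 and 0.01 m); the robot touches nothing.
It fails at once if a lens, the flash or the battery is dropped (falls freely, out of the fingers, faster than 0.8 m/s, that is from more than about 30 mm) ((linear speed of long_lens above 0.8 m/s and contact force between long_lens and the fingers below 0.05 N) or (linear speed of middle_lens above 0.8 m/s and contact force between middle_lens and the fingers below 0.05 N) or (linear speed of pancake_lens above 0.8 m/s and contact force between pancake_lens and the fingers below 0.05 N) or (linear speed of flash above 0.8 m/s and contact force between flash and the fingers below 0.05 N) or (linear speed of battery above 0.8 m/s and contact force between battery and the fingers below 0.05 N)).
It fails at once if the camera, the mouse or the pen pot is moved by more than 15 mm (distance of any of camera, mouse, pen_pot from where it was at the start of the episode above 0.015 m).
It also fails if it takes over 106 s, if anything falls off the work surface, if the arm or the gripper's body presses on something with over 40 N, if the wrist force passes 120 N, or if a joint passes its speed limit or range.

## Working session

There is one attempt and no reset: what is moved stays moved. The work goes in short steps, Python scripts to look and compute and a tool call to move; the robot and the scene stay as the last step left them, time stands still between calls to the robot, and variables do not carry over. Pictures are saved under pics/ and viewed, at most 14 in all, crops included, and the job is handed in when it is done.

Besides the shell and the picture viewer there is one more tool, called as a command line: name --argument value ..., lists and objects as JSON in quotes. play_rows: Moves the arm, as the interface text tells. Shift numbers are shares of 0.03 m and turn numbers shares of 0.1 rad, none past 1 either way. Its arguments: {"type":"object","properties":{"steps":{"type":"array"},"grip_force":{"type":"number"}},"required":["steps"]}

```bash
mkdir -p pics; ls
python3 - <<'E'
from rig import robot
import cv2,pickle
for n in("top","scene"):
    c=robot.camera(n); pickle.dump(c,open(f"pics/{n}0.pkl","wb"))
    cv2.imwrite(f"pics/{n}0.png",cv2.resize(c["image"][:,:,::-1],(800,600),interpolation=cv2.INTER_CUBIC))
    print(n,c["mtx"].tolist() if hasattr(c["mtx"],'tolist') else c["mtx"],c["D"],c["rvec"],c["tvec"])
o=robot.get_obs();print(o)
E
```

```text
pics
top [[410.54622234751247, 0.0, 260.9414096706849], [0.0, 410.54622234751247, 200.35611914301694], [0.0, 0.0, 1.0]] [-0.0739887  0.         0.         0.         0.       ] [ 2.17780375 -2.17622123  0.07663777] [0.01332782 0.60040819 0.99324972]
scene [[453.73248379393425, 0.0, 257.37625866606504], [0.0, 453.73248379393425, 192.03498827589328], [0.0, 0.0, 1.0]] [-0.01672318  0.          0.          0.          0.        ] [ 2.04350466  1.16775349 -0.49932839] [-0.30375376 -0.3199887   1.45246953]
{'time': 0.1, 'q': array([ 1.16452568e+00,  5.28367210e-01,  1.43376165e+00, -4.31935557e-05,
        1.18143267e+00, -1.78502462e-01]), 'joint_velocities': array([-0.0010428 , -0.00233921, -0.00364545, -0.0020646 ,  0.00060507,
       -0.00134263]), 'joint_torque': array([-2.39205980e-05, -4.40988028e+01, -1.77150965e+01,  6.34813076e-02,
        5.33529266e-02, -4.52669224e-05]), 'position': array([0.14084559, 0.60824146, 0.22167717]), 'tool_rot': array([ 1.13629861e-01,  9.93522665e-01, -9.48413695e-04, -2.64628124e-04]), 'ft_force': array([ 0.40587486,  0.42065537, -0.17649987]), 'moment': array([-0.06691101, -0.01398638, -0.00603962]), 'grip_force': 0.0, 'grip_width': 0.0867991284484398}
```

View pics/top0.png

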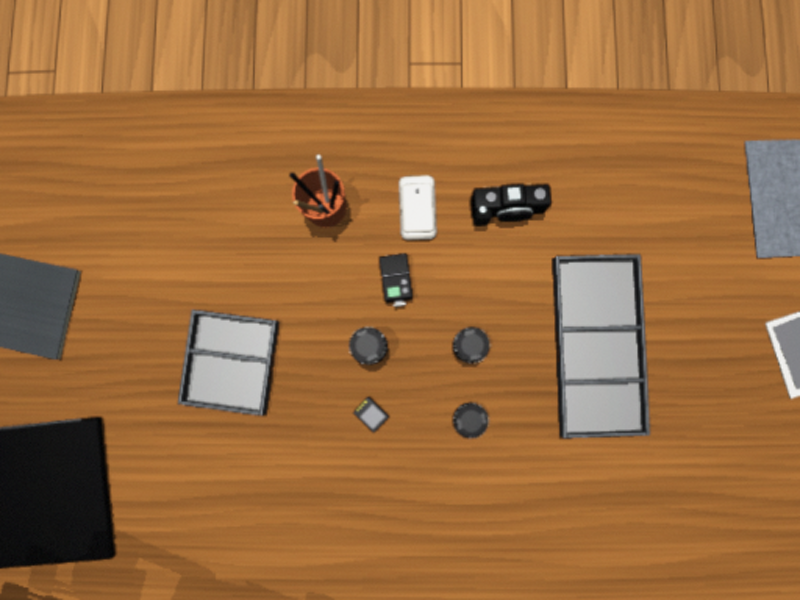

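View pics/scene0.png

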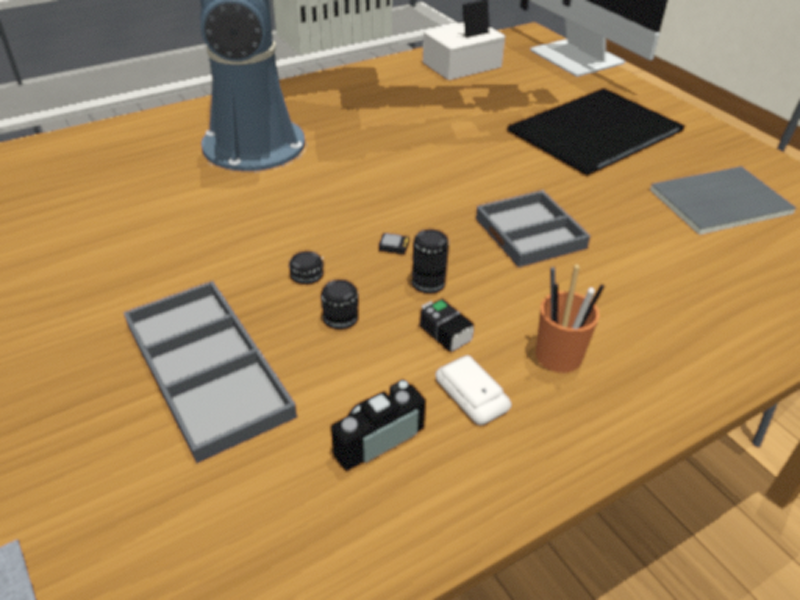

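The top view has +x up and +y left. The pancake lens is at (470,420), the middle lens at (471,345), the long lens at (369,346), the battery at (371,414) and the flash at (397,280). The travel tray is on the left and the portrait tray on the right. I'll enlarge both regions to measure them.

Run:
```python
import cv2,pickle
im=pickle.load(open("pics/top0.pkl","rb"))["image"][:,:,::-1]
def crop(n,x0,x1,y0,y1,s):
    c=cv2.resize(im[y0:y1,x0:x1],None,fx=s,fy=s,interpolation=cv2.INTER_CUBIC)
    for x in range((x0+9)//10*10,x1,10):
        cv2.line(c,(int((x-x0+.5)*s),0),(int((x-x0+.5)*s),6 if x%50 else 14),(0,255,255),1)
        if x%20==0: cv2.putText(c,str(x),(int((x-x0)*s)-8,20),0,.35,(255,255,0),1)
    for y in range((y0+9)//10*10,y1,10):
        cv2.line(c,(0,int((y-y0+.5)*s)),(6,int((y-y0+.5)*s)),(0,255,255),1); cv2.putText(c,str(y),(8,int((y-y0+.5)*s)+4),0,.35,(255,255,0),1)
    cv2.imwrite(n,c)
crop("pics/c_obj.png",215,325,155,285,4.6)
crop("pics/c_tr.png",110,420,155,285,2.58)
```

```text
(no output)
```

View pics/c_obj.png

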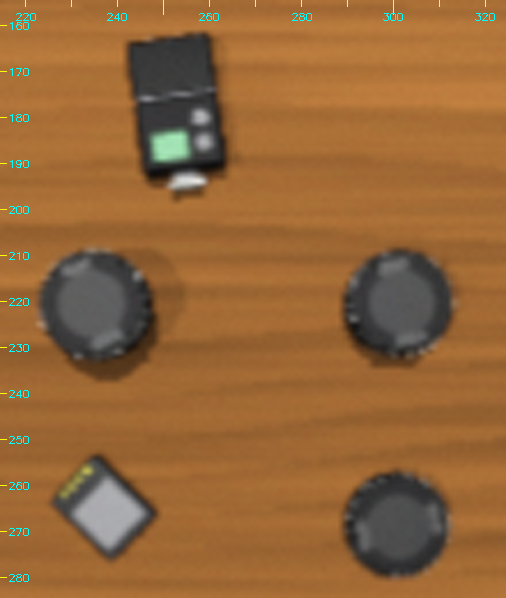

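View pics/c_tr.png

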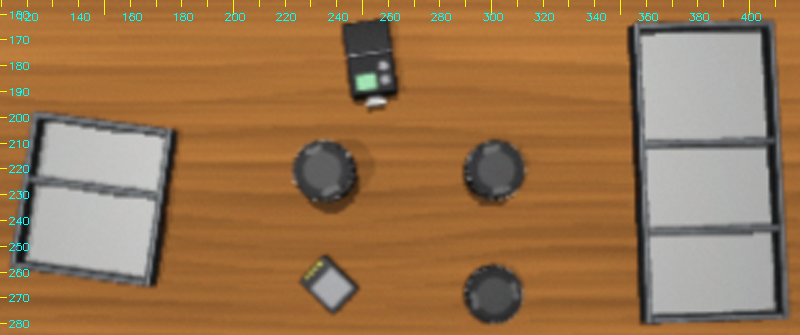

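```bash
cat > h.py <<'E'
import numpy as np,cv2
from scipy.optimize import least_squares
def proj(c,P): return cv2.projectPoints(np.asarray(P,float).reshape(-1,3),np.asarray(c["rvec"],float),np.asarray(c["tvec"],float),np.asarray(c["mtx"]),np.asarray(c["D"]))[0][:,0]
def ray(c,px,z):
    u=cv2.undistortPoints(np.array([[px]],float),np.asarray(c["mtx"]),np.asarray(c["D"]))[0,0]
    R=cv2.Rodrigues(np.asarray(c["rvec"],float))[0]; o=-R.T@c["tvec"]; d=R.T@[u[0],u[1],1]
    return o+d*(z-o[2])/d[2]
def place(p,L):
    L=np.asarray(L,float);C,S=np.cos(p[2]),np.sin(p[2])
    return np.c_[p[0]+C*L[:,0]-S*L[:,1],p[1]+S*L[:,0]+C*L[:,1],L[:,2]]
def fit(c,L,px,g):
    r=least_squares(lambda p:(proj(c,place(p,L))-px).ravel(),g,loss='soft_l1'); return r.x,np.sqrt(2*r.cost/len(px))
E
cat > loc.py <<'E'
import pickle,cv2,numpy as np
from h import *
c=pickle.load(open("pics/top0.pkl","rb"));s=pickle.load(open("pics/scene0.pkl","rb"))
A=lambda l:np.array(l)/4.6+[214.5,154.5]; T=lambda l:np.array(l)/2.58+[109.5,154.5]
res={}
for n,p,h in(("long_lens",(91,303),.09),("middle_lens",(402,302),.056),("pancake_lens",(398,526),.03)):
    w=ray(c,A(p),h); res[n]=np.r_[w[:2],0]
def box(a,b,h): return [[a,b,h],[a,-b,h],[-a,-b,h],[-a,b,h]]
res["battery"],e1=fit(c,box(.0235,.018,.016),A([(51,502),(97,455),(157,514),(111,558)]),[.45,.05,.8])
# flash long axis: window end (+x) is far from foot
res["flash"],e2=fit(c,box(.0355,.023,.036),A([(128,43),(209,33),(222,162),(146,172)]),[.6,.02,0])
res["travel_tray"],e3=fit(c,box(.076,.069,.028),T([(37,113),(176,129),(155,285),(13,267)]),[.5,.3,0])
res["portrait_tray"],e4=fit(c,box(.144,.069,.028),T([(634,27),(775,22),(788,317),(646,323)]),[.5,-.3,0])
print(e1,e2,e3,e4)
for k,v in res.items(): print(k,v.round(4))
pickle.dump(res,open("res.pkl","wb"))
def draw(cam,nm,x0,x1,y0,y1,f):
    im=cv2.resize(cam["image"][y0:y1,x0:x1,::-1],None,fx=f,fy=f,interpolation=cv2.INTER_CUBIC)
    def pl(p,L,col): 
        q=(proj(cam,place(p,L))+.5-[x0,y0])*f; cv2.polylines(im,[q.round().astype(int)],True,col,1)
    t=np.linspace(0,6.28,40)[:-1]; ci=lambda r,h:np.c_[r*np.cos(t),r*np.sin(t),0*t+h]
    for n,h in(("long_lens",.09),("middle_lens",.056),("pancake_lens",.03)): pl(res[n],ci(.028,h),(0,255,0));pl(res[n],ci(.028,0),(0,0,255))
    for n,a,b,h in(("battery",.0235,.018,.016),("flash",.0355,.023,.036),("travel_tray",.076,.069,.028),("portrait_tray",.144,.069,.028)):
        pl(res[n],box(a,b,h),(0,255,0));pl(res[n],box(a,b,0),(0,0,255))
    for n,a in(("travel_tray",[(-.031,.039),(.042,.028)]),("portrait_tray",[(-.099,.039),(-.015,.039),(.084,.054)])):
        for m,d in a: pl(res[n],[[m-d,-.063,.004],[m+d,-.063,.004],[m+d,.063,.004],[m-d,.063,.004]],(255,0,255))
    return im
cv2.imwrite("pics/ov_top.png",draw(c,"",110,420,155,285,2.58))
cv2.imwrite("pics/ov_sc.png",draw(s,"",75,385,115,300,2.58))
E
python3 loc.py
```

```text
0.5820560624610835 0.761984208492789 0.543690302395646 0.9479211063338724
long_lens [0.5488 0.0747 0.    ]
middle_lens [ 0.5504 -0.0844  0.    ]
pancake_lens [ 0.4327 -0.0841  0.    ]
battery [0.4412 0.0726 0.8004]
flash [0.6577 0.0337 0.1241]
travel_tray [ 0.5232  0.2974 -0.1214]
portrait_tray [ 0.5499 -0.2932  0.0233]
```

View pics/ov_top.png

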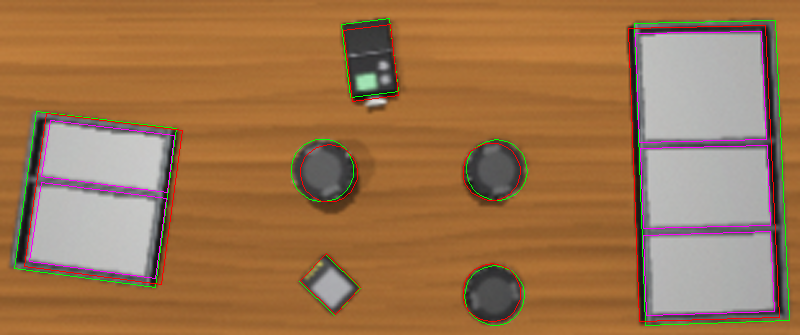

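View pics/ov_sc.png

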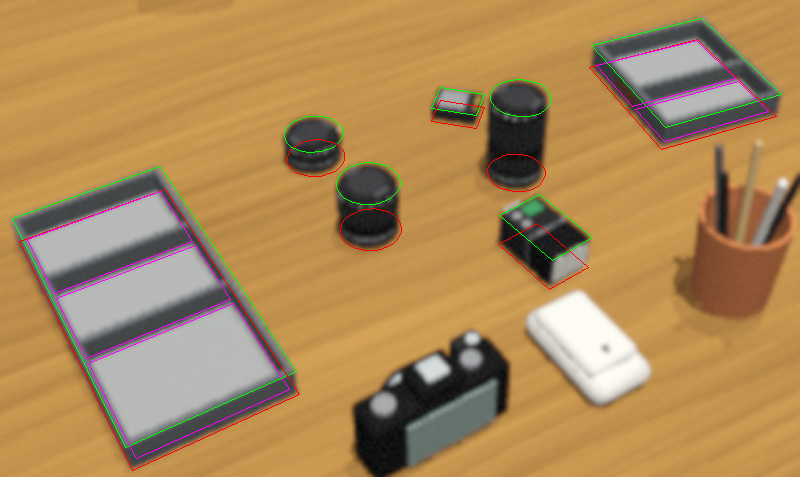

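Overlays agree with both views to about 2–3 mm, and the flash window points away from the robot. Next, a helper to work out the moves.

```bash
cat > plan.py <<'E'
import sys,numpy as np
from rig import robot
from scipy.spatial.transform import Rotation as Rn
# args: x,y,z,phi waypoints; phi = angle of tool y from world y. prints twist units, then tool-frame shift units
o=robot.get_obs(); p=np.array(o["position"]); R=Rn.from_quat(o["tool_rot"]).as_matrix()
phi=np.arctan2(-R[0,1],R[1,1])
print("t",round(o["time"],2),"p",p.round(4),"phi",round(phi,4),"tilt",R[:,2].round(4),"w",round(o["grip_width"],4),"gf",round(o["grip_force"],1),"F",np.round(o["ft_force"],1))
for a in sys.argv[1:]:
    w=np.array([float(v) for v in a.split(",")]); tw=-(w[3]-phi)/.1
    y=np.array([-np.sin(w[3]),np.cos(w[3])]); x=np.array([-np.cos(w[3]),-np.sin(w[3])])
    d=w[:2]-p[:2]; print(a,"twist %.2f | tx %.2f ty %.2f tz %.2f"%(tw,d@x/.03,d@y/.03,(p[2]-w[2])/.03)); p=w[:3];phi=w[3]
E
cat > dst.py <<'E'
import pickle;from h import place
r=pickle.load(open("res.pkl","rb"))
for t,xs in(("travel_tray",(-.031,.042)),("portrait_tray",(-.099,-.015,.084))):
    print(t,place(r[t],[[x,0,0] for x in xs])[:,:2].round(4).tolist())
E
python3 dst.py; python3 plan.py .5,.2,.2,-.121 .4327,-.0841,.11,-.121 .4327,-.0841,.006,-.121
```

```text
travel_tray [[0.4924, 0.3011], [0.5649, 0.2923]]
portrait_tray [[0.4509, -0.2955], [0.5349, -0.2936], [0.6339, -0.2913]]
t 0.1 p [0.1408 0.6082 0.2217] phi -0.2278 tilt [-7.0e-04 -1.8e-03 -1.0e+00] w 0.0868 gf 0.0 F [ 0.4  0.4 -0.2]
.5,.2,.2,-.121 twist -1.07 | tx -13.53 ty -12.06 tz 0.72
.4327,-.0841,.11,-.121 twist -0.00 | tx 1.08 ty -9.67 tz 3.00
.4327,-.0841,.006,-.121 twist -0.00 | tx 0.00 ty 0.00 tz 3.47
```

play_rows --steps '[1,0,0,0,-1,1,-1,-0.9,0,0,1,-1,-0.9,0,0,1,-1,-0.9,0,0,1,-1,-0.9,0,0,1,-1,-0.9,0,0,1,-1,-0.9,0,0,1,-1,-0.9,0,0,1,-1,-0.9,0,0,1,-1,-0.9,0,0]' --grip_force 20

```text
time: 1.1
position: [0.3785, 0.3319, 0.2223]
tool_rot: [0.064, 0.998, -0.0, -0.0]
ft_force: [-0.2, 1.4, 0.0]
grip_width: 0.0872
grip_force: 0.0
```

play_rows --steps '[1,-0.3,-1,0.1,0,1,-0.3,-1,0.1,0,1,-0.3,-1,0.1,0,1,-0.3,-1,0.1,0,1,-0.3,-1,0.1,0,1,-0.3,-1,0.1,0,1,-0.3,-1,0.1,0,1,-0.3,-1,0.1,0,1,-0.3,-1,0.1,0,1,-0.3,-1,0.1,0]'

```text
time: 2.1
position: [0.4288, 0.0232, 0.1923]
tool_rot: [0.064, 0.998, 0.0, -0.0]
ft_force: [0.7, -0.3, 0.7]
grip_width: 0.0869
grip_force: 0.0
```

```bash
python3 plan.py  .4327,-.0841,.09,-.121 .4327,-.0841,.006,-.121
```

```text
t 2.1 p [0.4288 0.0232 0.1923] phi -0.1279 tilt [-4.e-04  1.e-04 -1.e+00] w 0.0869 gf 0.0 F [ 0.7 -0.3  0.7]
.4327,-.0841,.09,-.121 twist -0.07 | tx -0.56 ty -3.53 tz 3.41
.4327,-.0841,.006,-.121 twist -0.00 | tx 0.00 ty 0.00 tz 2.80
```

play_rows --steps '[1,-0.1,-0.7,0.4,0,1,-0.1,-0.7,0.4,0,1,-0.1,-0.7,0.4,0,1,-0.1,-0.7,0.4,0,1,-0.15,-0.73,0.4,0,1,0,0,1,0,1,0,0,1,0,1,0,0,1,0,1,0,0,0.7,0,1,0,0,0.5,0]'

```text
time: 3.1
position: [0.4312, -0.0826, 0.0049]
tool_rot: [0.064, 0.998, 0.0, -0.001]
ft_force: [0.1, 0.7, -0.8]
grip_width: 0.087
grip_force: 0.0
```

play_rows --steps '[-1,0,0,0,0,-1,0,0,0,0,-1,0,0,0,0,-1,0,0,0,0,-1,0,0,0,0,-1,0,0,0,0,-1,0,0,0,0,-1,0,0,0,0,-1,0,0,0,0,-1,0,0,0,0]'

```text
time: 4.1
position: [0.4324, -0.083, 0.0073]
tool_rot: [0.064, 0.998, -0.0, 0.001]
ft_force: [0.9, 0.0, 6.5]
grip_width: 0.0557
grip_force: 20.0
```

```bash
python3 plan.py .4327,-.0841,.15,-.121 .4924,.3011,.15,-.121 .4924,.3011,.011,-.121
```

```text
t 4.1 p [ 0.4324 -0.083   0.0073] phi -0.1277 tilt [ 1.7e-03 -8.0e-04 -1.0e+00] w 0.0557 gf 20.0 F [0.9 0.  6.5]
.4327,-.0841,.15,-.121 twist -0.07 | tx -0.02 ty -0.04 tz -4.76
.4924,.3011,.15,-.121 twist -0.00 | tx -0.43 ty 12.99 tz 0.00
.4924,.3011,.011,-.121 twist -0.00 | tx 0.00 ty 0.00 tz 4.63
```

play_rows --steps '[-1,0,0,-0.4,0,-1,0,0,-0.8,0,-1,0,0,-1,0,-1,0,0,-1,0,-1,0,0.4,-1,0,-1,0,0.8,-0.6,0,-1,-0.1,1,0,0,-1,-0.1,1,0,0,-1,-0.1,1,0,0,-1,-0.1,1,0,0]'

```text
time: 5.1
position: [0.4633, 0.0717, 0.1507]
tool_rot: [0.064, 0.998, 0.0, -0.0]
ft_force: [0.4, -0.6, -0.7]
grip_width: 0.0556
grip_force: 20.0
```

play_rows --steps '[-1,0,1,0,0,-1,0,1,0,0,-1,0,1,0,0,-1,0,1,0,0,-1,0,1,0,0,-1,0,1,0,0,-1,0,1,0,0,-1,0,0.5,0.4,0,-1,0,0.2,0.8,0,-1,0,0,1,0]'

```text
time: 6.1
position: [0.4935, 0.3004, 0.084]
tool_rot: [0.063, 0.998, 0.0, 0.001]
ft_force: [0.0, -0.7, -0.5]
grip_width: 0.0557
grip_force: 20.0
```

```bash
python3 plan.py .4924,.3011,.02,-.121 .4924,.3011,.011,-.121
```

```text
t 6.1 p [0.4935 0.3004 0.084 ] phi -0.1262 tilt [ 2.3e-03  6.0e-04 -1.0e+00] w 0.0557 gf 20.0 F [ 0.  -0.7 -0.5]
.4924,.3011,.02,-.121 twist -0.05 | tx 0.04 ty 0.02 tz 2.13
.4924,.3011,.011,-.121 twist -0.00 | tx 0.00 ty 0.00 tz 0.30
```

play_rows --steps '[-1,0,0,0.6,0,-1,0,0,0.6,0,-1,0,0,0.4,0,-1,0,0,0.3,0,-1,0,0,0.2,0,-1,0,0,0.15,0,-1,0,0,0.1,0,-1,0,0,0.05,0,-1,0,0,0,0,-1,0,0,0,0]'

```text
time: 7.1
position: [0.4933, 0.2997, 0.0129]
tool_rot: [0.064, 0.998, 0.0, 0.0]
ft_force: [0.3, -0.1, -0.4]
grip_width: 0.0556
grip_force: 20.0
```

```bash
python3 plan.py .4924,.3011,.011,-.121
```

```text
t 7.1 p [0.4933 0.2997 0.0129] phi -0.1277 tilt [ 7.e-04  3.e-04 -1.e+00] w 0.0556 gf 20.0 F [ 0.3 -0.1 -0.4]
.4924,.3011,.011,-.121 twist -0.07 | tx 0.04 ty 0.04 tz 0.06
```

play_rows --steps '[-1,0,0,0.05,0,-1,0,0,0.03,0,-1,0,0,0,0,0.4,0,0,0,0,0.55,0,0,0,0,0.55,0,0,0,0,0.55,0,0,0,0,0.55,0,0,0,0,0.55,0,0,-0.3,0,0.55,0,0,-0.7,0]'

```text
time: 8.1
position: [0.4917, 0.299, 0.0393]
tool_rot: [0.064, 0.998, -0.001, -0.002]
ft_force: [0.8, 0.3, 1.2]
grip_width: 0.0674
grip_force: 0.0
```

```bash
python3 plan.py .493,.3,.16,-.121 .5504,-.0844,.16,.023 .5504,-.0844,.02,.023
```

```text
t 8.1 p [0.4917 0.299  0.0393] phi -0.1279 tilt [-0.0038 -0.0014 -1.    ] w 0.0674 gf 0.0 F [0.8 0.3 1.2]
.493,.3,.16,-.121 twist -0.07 | tx -0.04 ty 0.04 tz -4.02
.5504,-.0844,.16,.023 twist -1.44 | tx -1.62 ty -12.85 tz 0.00
.5504,-.0844,.02,.023 twist -0.00 | tx 0.00 ty 0.00 tz 4.67
```

play_rows --steps '[0.55,0,0,-1,0,0.6,0,0,-1,-0.5,1,0,0,-1,-0.5,1,0,0,-1,-0.5,1,-0.1,-1,0,0,1,-0.1,-1,0,0,1,-0.1,-1,0,0,1,-0.1,-1,0,0,1,-0.1,-1,0,0,1,-0.1,-1,0,0]'

```text
time: 9.1
position: [0.515, 0.1189, 0.1609]
tool_rot: [-0.011, 1.0, -0.0, 0.0]
ft_force: [-0.3, 0.2, -0.0]
grip_width: 0.0871
grip_force: 0.0
```

play_rows --steps '[1,-0.1,-1,0,0,1,-0.1,-1,0,0,1,-0.1,-1,0,0,1,-0.1,-1,0,0,1,-0.2,-1,0,0,1,-0.2,-1,0,0,1,-0.2,-0.8,0.2,0,1,0,0,0.7,0,1,0,0,0.8,0,1,0,0,0.5,0]'

```text
time: 10.1
position: [0.5489, -0.0835, 0.0934]
tool_rot: [-0.011, 1.0, 0.0, -0.001]
ft_force: [0.1, -0.2, 1.2]
grip_width: 0.0869
grip_force: 0.0
```

```bash
python3 plan.py .5504,-.0844,.02,.023
```

```text
t 10.1 p [ 0.5489 -0.0835  0.0934] phi 0.0213 tilt [-1.3e-03  5.0e-04 -1.0e+00] w 0.0869 gf 0.0 F [ 0.1 -0.2  1.2]
.5504,-.0844,.02,.023 twist -0.02 | tx -0.05 ty -0.03 tz 2.45
```

play_rows --steps '[1,-0.05,0,0.7,0,1,0,0,0.7,0,1,0,0,0.6,0,1,0,0,0.45,0,1,0,0,0,0,-1,0,0,0,0,-1,0,0,0,0,-1,0,0,0,0,-1,0,0,0,0,-1,0,0,0,0]'

```text
time: 11.1
position: [0.5514, -0.0834, 0.0212]
tool_rot: [-0.011, 1.0, -0.0, 0.0]
ft_force: [-0.3, 0.2, 2.9]
grip_width: 0.0559
grip_force: 20.0
```

```bash
python3 plan.py .5349,-.2936,.12,.023 .5349,-.2936,.024,.023
```

```text
t 11.1 p [ 0.5514 -0.0834  0.0212] phi 0.0223 tilt [ 1.e-03 -5.e-04 -1.e+00] w 0.0559 gf 20.0 F [-0.3  0.2  2.9]
.5349,-.2936,.12,.023 twist -0.01 | tx 0.71 ty -6.99 tz -3.29
.5349,-.2936,.024,.023 twist -0.00 | tx 0.00 ty 0.00 tz 3.20
```

play_rows --steps '[-1,0,0,-0.4,0,-1,0,0,-0.9,0,-1,0,0,-1,0,-1,0,0,-1,0,-1,0.1,-1,0,0,-1,0.1,-1,0,0,-1,0.1,-1,0,0,-1,0.1,-1,0,0,-1,0.1,-1,0,0,-1,0.1,-1,0,0]'

```text
time: 12.1
position: [0.5366, -0.2646, 0.1203]
tool_rot: [-0.011, 1.0, 0.0, -0.0]
ft_force: [-0.0, 0.1, -1.6]
grip_width: 0.0556
grip_force: 20.0
```

play_rows --steps '[-1,0.1,-1,0,0,-1,0,0,0.6,0,-1,0,0,0.7,0,-1,0,0,0.6,0,-1,0,0,0.4,0,-1,0,0,0.3,0,-1,0,0,0.2,0,-1,0,0,0.1,0,-1,0,0,0,0,-1,0,0,0,0]'

```text
time: 13.1
position: [0.5351, -0.2939, 0.0332]
tool_rot: [-0.011, 1.0, -0.0, 0.0]
ft_force: [0.0, -0.5, -1.1]
grip_width: 0.0553
grip_force: 20.0
```

```bash
python3 plan.py .5349,-.2936,.024,.023
```

```text
t 13.1 p [ 0.5351 -0.2939  0.0332] phi 0.0224 tilt [ 8.e-04 -7.e-04 -1.e+00] w 0.0553 gf 20.0 F [ 0.  -0.5 -1.1]
.5349,-.2936,.024,.023 twist -0.01 | tx 0.01 ty 0.01 tz 0.31
```

play_rows --steps '[-1,0,0,0.15,0,-1,0,0,0.1,0,-1,0,0,0.06,0,-1,0,0,0,0,0.4,0,0,0,0,0.55,0,0,0,0,0.55,0,0,0,0,0.55,0,0,0,0,0.55,0,0,-0.3,0,0.55,0,0,-0.7,0]'

```text
time: 14.1
position: [0.5335, -0.2927, 0.0522]
tool_rot: [-0.011, 1.0, 0.001, -0.002]
ft_force: [0.2, -1.1, -0.2]
grip_width: 0.0675
grip_force: 0.0
```

```bash
python3 plan.py .5349,-.2936,.17,.023 .5488,.0747,.17,.023 .5488,.0747,.04,.023
```

```text
t 14.1 p [ 0.5335 -0.2927  0.0522] phi 0.0221 tilt [-0.0034  0.0028 -1.    ] w 0.0675 gf 0.0 F [ 0.2 -1.1 -0.2]
.5349,-.2936,.17,.023 twist -0.01 | tx -0.05 ty -0.03 tz -3.93
.5488,.0747,.17,.023 twist -0.00 | tx -0.75 ty 12.26 tz 0.00
.5488,.0747,.04,.023 twist -0.00 | tx 0.00 ty 0.00 tz 4.33
```

play_rows --steps '[0.55,0,0,-1,0,0.55,0,0,-1,0,1,0,0,-1,0,1,0,0,-1,0,1,-0.1,1,0,0,1,-0.1,1,0,0,1,-0.1,1,0,0,1,-0.1,1,0,0,1,-0.1,1,0,0,1,-0.1,1,0,0]'

```text
time: 15.1
position: [0.5487, -0.1121, 0.174]
tool_rot: [-0.011, 1.0, -0.0, 0.0]
ft_force: [0.3, 0.3, -0.2]
grip_width: 0.0871
grip_force: 0.0
```

play_rows --steps '[1,-0.1,1,0,0,1,-0.1,1,0,0,1,0,1,0,0,1,0,1,0,0,1,0,1,0,0,1,0,1,0,0,1,0,0.2,0,0,1,0,0,0.6,0,1,0,0,0.7,0,1,0,0,0.7,0]'

```text
time: 16.1
position: [0.5511, 0.0722, 0.1134]
tool_rot: [-0.011, 1.0, -0.0, 0.001]
ft_force: [-0.1, -0.7, 0.4]
grip_width: 0.0867
grip_force: 0.0
```

```bash
python3 plan.py .5488,.0747,.04,.023
python3 - <<'E'
from rig import robot
import cv2
c=robot.camera("scene"); cv2.imwrite("pics/s1.png",cv2.resize(c["image"][100:300,60:400,::-1],(800,470),interpolation=cv2.INTER_CUBIC))
E
```

```text
t 16.1 p [0.5511 0.0722 0.1134] phi 0.0224 tilt [ 1.7e-03 -6.0e-04 -1.0e+00] w 0.0867 gf 0.0 F [-0.1 -0.7  0.4]
.5488,.0747,.04,.023 twist -0.01 | tx 0.08 ty 0.09 tz 2.45
```

View pics/s1.png

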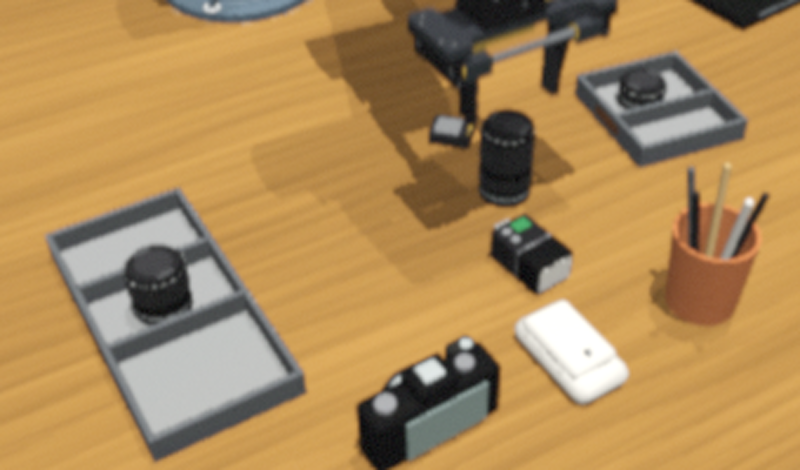

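The middle lens (157,283) is standing in the portrait tray's middle cell, and the pancake (641,90) is in the travel tray's wider cell. The open fingers are above and around the long lens. I'll take the long lens next.

play_rows --steps '[1,0.1,0.1,0.6,0,1,0,0,0.7,0,1,0,0,0.6,0,1,0,0,0.45,0,1,0,0,0,0,-1,0,0,0,0,-1,0,0,0,0,-1,0,0,0,0,-1,0,0,0,0,-1,0,0,0,0]'

```text
time: 17.15
position: [0.5479, 0.0756, 0.0434]
tool_rot: [-0.011, 1.0, -0.0, 0.0]
ft_force: [-0.6, -0.1, 1.1]
grip_width: 0.0556
grip_force: 20.0
```

```bash
python3 plan.py .5488,.0747,.14,.023 .4509,-.2955,.14,.023 .4509,-.2955,.044,.023
```

```text
t 17.15 p [0.5479 0.0756 0.0434] phi 0.0226 tilt [ 1.e-03 -4.e-04 -1.e+00] w 0.0556 gf 20.0 F [-0.6 -0.1  1.1]
.5488,.0747,.14,.023 twist -0.00 | tx -0.03 ty -0.03 tz -3.22
.4509,-.2955,.14,.023 twist -0.00 | tx 3.55 ty -12.26 tz 0.00
.4509,-.2955,.044,.023 twist -0.00 | tx 0.00 ty 0.00 tz 3.20
```

play_rows --steps '[-1,0,0,-0.4,0,-1,0,0,-0.8,0,-1,0,0,-1,0,-1,0,0,-1,0,-1,0.3,-1,0,0,-1,0.3,-1,0,0,-1,0.3,-1,0,0,-1,0.3,-1,0,0,-1,0.3,-1,0,0,-1,0.3,-1,0,0]'

```text
time: 18.15
position: [0.4968, -0.1063, 0.1395]
tool_rot: [-0.011, 1.0, 0.0, -0.0]
ft_force: [0.5, -0.8, -1.7]
grip_width: 0.0556
grip_force: 20.0
```

play_rows --steps '[-1,0.3,-1,0,0,-1,0.3,-1,0,0,-1,0.3,-1,0,0,-1,0.3,-1,0,0,-1,0.3,-1,0,0,-1,0.3,-1,0,0,-1,0,-0.25,0,0,-1,0,0,0.5,0,-1,0,0,0.7,0,-1,0,0,0.5,0]'

```text
time: 19.15
position: [0.4474, -0.293, 0.0874]
tool_rot: [-0.011, 1.0, 0.001, -0.0]
ft_force: [-0.8, -0.4, -2.8]
grip_width: 0.0556
grip_force: 20.0
```

```bash
python3 plan.py .4509,-.2955,.047,.023
```

```text
t 19.15 p [ 0.4474 -0.293   0.0874] phi 0.022 tilt [-8.0e-04  1.4e-03 -1.0e+00] w 0.0556 gf 20.0 F [-0.8 -0.4 -2.8]
.4509,-.2955,.047,.023 twist -0.01 | tx -0.12 ty -0.09 tz 1.35
```

play_rows --steps '[-1,-0.1,-0.1,0.4,0,-1,0,0,0.3,0,-1,0,0,0.2,0,-1,0,0,0.15,0,-1,0,0,0.1,0,-1,0,0,0.05,0,-1,0,0,0,0,-1,0,0,0,0,-1,0,0,0,0,-1,0,0,0,0]'

```text
time: 20.15
position: [0.4509, -0.2971, 0.0521]
tool_rot: [-0.011, 1.0, -0.0, 0.0]
ft_force: [-0.9, 0.5, -1.8]
grip_width: 0.0557
grip_force: 20.0
```

```bash
python3 plan.py .4509,-.2955,.046,.023
```

```text
t 20.15 p [ 0.4509 -0.2971  0.0521] phi 0.0222 tilt [ 3.e-04 -4.e-04 -1.e+00] w 0.0557 gf 20.0 F [-0.9  0.5 -1.8]
.4509,-.2955,.046,.023 twist -0.01 | tx -0.00 ty 0.05 tz 0.20
```

play_rows --steps '[-1,0,0,0.1,0,-1,0,0,0.06,0,-1,0,0,0.04,0,-1,0,0,0,0,0.4,0,0,0,0,0.55,0,0,0,0,0.7,0,0,0,0,0.7,0,0,0,0,0.7,0,0,-0.3,0,0.7,0,0,-0.7,0]'

```text
time: 21.15
position: [0.4498, -0.2961, 0.075]
tool_rot: [-0.011, 1.0, 0.001, -0.001]
ft_force: [-0.7, 0.1, 0.0]
grip_width: 0.0735
grip_force: 0.0
```

```bash
python3 plan.py .4509,-.2955,.14,.023 .4412,.0726,.14,-.77 .4412,.0726,.004,-.77
```

```text
t 21.15 p [ 0.4498 -0.2961  0.075 ] phi 0.0221 tilt [-0.0029  0.0029 -1.    ] w 0.0735 gf 0.0 F [-0.7  0.1  0. ]
.4509,-.2955,.14,.023 twist -0.01 | tx -0.04 ty 0.02 tz -2.17
.4412,.0726,.14,-.77 twist 7.93 | tx 8.77 ty 8.58 tz 0.00
.4412,.0726,.004,-.77 twist -0.00 | tx 0.00 ty 0.00 tz 4.53
```

play_rows --steps '[0.7,0,0,-0.8,0,0.7,0,0,-0.8,0,0.7,0,0,-0.8,0,0.7,0,1,0,0,0.7,0,1,0,0,0.7,0,1,0,0,0.7,0,1,0,0,0.7,0,1,0,0,0.7,0,1,0,0,0.7,0,1,0,0]'

```text
time: 22.15
position: [0.4461, -0.086, 0.1484]
tool_rot: [-0.011, 1.0, -0.0, 0.0]
ft_force: [0.1, -0.1, 0.2]
grip_width: 0.0741
grip_force: 0.0
```

play_rows --steps '[0.7,0,1,0,0,0.7,0,1,0,0,0.7,0,1,0,0,0.7,0,1,0,0,0.7,0,1,0,0,0.7,0,0,0,1,0.7,0,0,0,1,0.7,0,0,0,1,0.7,0,0,0,1,0.7,0,0,0,1]'

```text
time: 23.15
position: [0.4429, 0.063, 0.1484]
tool_rot: [0.239, 0.971, 0.0, 0.0]
ft_force: [-0.0, -0.7, 0.3]
grip_width: 0.0741
grip_force: 0.0
```

play_rows --steps '[0.7,0,0,0.5,1,0.7,0,0,0.5,1,0.7,0,0,0.5,0.9,0.7,0,0,0.5,0,0.7,0,0,0,0,0.7,0,0,0,0,0.7,0,0,0,0,0.7,0,0,0,0,0.7,0,0,0,0,0.7,0,0,0,0]'

```text
time: 24.15
position: [0.443, 0.0629, 0.0882]
tool_rot: [0.375, 0.927, 0.0, 0.0]
ft_force: [-0.1, 0.4, -1.1]
grip_width: 0.074
grip_force: 0.0
```

```bash
python3 plan.py .4412,.0726,.004,-.77
cat > snap.py <<'E'
import sys,cv2,pickle
from rig import robot
n,x0,x1,y0,y1,out=sys.argv[1],*map(int,sys.argv[2:6]),sys.argv[6]
c=robot.camera(n); pickle.dump(c,open(f"pics/{out}.pkl","wb")); s=min(800/(x1-x0),600/(y1-y0))
cv2.imwrite(f"pics/{out}.png",cv2.resize(c["image"][y0:y1,x0:x1,::-1],None,fx=s,fy=s,interpolation=cv2.INTER_CUBIC)); print("scale",s)
E
python3 snap.py scene 60 400 100 300 s2
```

```text
t 24.15 p [0.443  0.0629 0.0882] phi -0.7677 tilt [ 8.e-04 -1.e-04 -1.e+00] w 0.074 gf 0.0 F [-0.1  0.4 -1.1]
.4412,.0726,.004,-.77 twist 0.02 | tx 0.27 ty 0.19 tz 2.81
scale 2.3529411764705883
```

View pics/s2.png

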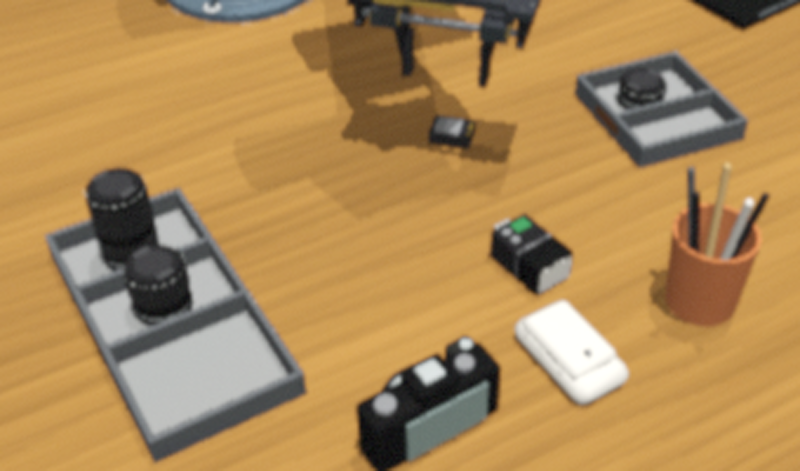

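The long lens (122,215) stands in the near cell, and the battery is still at (452,131). The fingers are aligned across its length.

play_rows --steps '[0.7,0.25,0.2,0.6,0,0.7,0,0,0.7,0,0.7,0,0,0.6,0,0.7,0,0,0.5,0,0.7,0,0,0.3,0,0.7,0,0,0.05,0,0.7,0,0,0,0,0.7,0,0,0,0,0.7,0,0,0,0,0.7,0,0,0,0]'

```text
time: 25.2
position: [0.4419, 0.0724, 0.0059]
tool_rot: [0.374, 0.927, 0.0, 0.001]
ft_force: [0.9, -0.5, -0.7]
grip_width: 0.074
grip_force: 0.0
```

play_rows --steps '[0.2,0,0,0,0,-1,0,0,0,0,-1,0,0,0,0,-1,0,0,0,0,-1,0,0,0,0,-1,0,0,0,0,-1,0,0,0,0,-1,0,0,0,0,-1,0,0,0,0,-1,0,0,0,0]' --grip_force 15

```text
time: 26.2
position: [0.4415, 0.0724, 0.0053]
tool_rot: [0.375, 0.927, -0.0, -0.0]
ft_force: [0.6, 1.4, 0.9]
grip_width: 0.0469
grip_force: 15.0
```

```bash
python3 plan.py .4412,.0726,.09,-.121  .5649,.2923,.09,-.121  .5649,.2923,.009,-.121
```

```text
t 26.2 p [0.4415 0.0724 0.0053] phi -0.7678 tilt [-1.e-04  0.e+00 -1.e+00] w 0.0469 gf 15.0 F [0.6 1.4 0.9]
.4412,.0726,.09,-.121 twist -6.47 | tx 0.01 ty 0.00 tz -2.82
.5649,.2923,.09,-.121 twist -0.00 | tx -3.21 ty 7.77 tz 0.00
.5649,.2923,.009,-.121 twist -0.00 | tx 0.00 ty 0.00 tz 2.70
```

play_rows --steps '[-1,0,0,-0.4,0,-1,0,0,-0.9,-1,-1,0,0,-1,-1,-1,0,0,-0.8,-1,-1,0,0,0,-1,-1,0,0,0,-1,-1,0,0,0,-1,-1,0,0,0,-0.5,-1,-0.4,0.8,0,0,-1,-0.4,1,0,0]'

```text
time: 27.2
position: [0.4716, 0.123, 0.0982]
tool_rot: [0.06, 0.998, -0.0, -0.0]
ft_force: [0.5, -0.1, -0.3]
grip_width: 0.0465
grip_force: 15.0
```

play_rows --steps '[-1,-0.4,1,0,0,-1,-0.4,1,0,0,-1,-0.4,1,0,0,-1,-0.4,1,0,0,-1,-0.4,1,0,0,-1,-0.4,1,0,0,-1,0,0,0.4,0,-1,0,0,0.6,0,-1,0,0,0.4,0,-1,0,0,0,0]'

```text
time: 28.2
position: [0.5619, 0.2923, 0.0537]
tool_rot: [0.059, 0.998, -0.001, -0.003]
ft_force: [0.0, 0.1, -1.4]
grip_width: 0.0469
grip_force: 15.0
```

```bash
python3 plan.py .5649,.2923,.0095,-.121
```

```text
t 28.2 p [0.5619 0.2923 0.0537] phi -0.1182 tilt [-0.0059 -0.002  -1.    ] w 0.0469 gf 15.0 F [ 0.   0.1 -1.4]
.5649,.2923,.0095,-.121 twist 0.03 | tx -0.10 ty 0.01 tz 1.47
```

play_rows --steps '[-1,-0.1,0,0.4,0,-1,0,0,0.4,0,-1,0,0,0.3,0,-1,0,0,0.15,0,-1,0,0,0.1,0,-1,0,0,0.05,0,-1,0,0,0,0,-1,0,0,0,0,-1,0,0,0,0,-1,0,0,0,0]'

```text
time: 29.2
position: [0.5676, 0.2932, 0.0147]
tool_rot: [0.059, 0.998, 0.0, 0.0]
ft_force: [0.4, -0.7, -0.1]
grip_width: 0.0467
grip_force: 15.0
```

```bash
python3 plan.py .5649,.2923,.0095,-.121
```

```text
t 29.2 p [0.5676 0.2932 0.0147] phi -0.1178 tilt [ 6.e-04  2.e-04 -1.e+00] w 0.0467 gf 15.0 F [ 0.4 -0.7 -0.1]
.5649,.2923,.0095,-.121 twist 0.03 | tx 0.09 ty -0.04 tz 0.17
```

play_rows --steps '[-1,0.1,0,0.07,0,-1,0,0,0.06,0,-1,0,0,0.04,0,-1,0,0,0,0,0.2,0,0,0,0,0.4,0,0,0,0,0.4,0,0,0,0,0.4,0,0,0,0,0.4,0,0,-0.3,0,0.4,0,0,-0.7,0]'

```text
time: 30.2
position: [0.563, 0.293, 0.0382]
tool_rot: [0.059, 0.998, -0.001, -0.002]
ft_force: [-0.5, -0.1, 0.9]
grip_width: 0.061
grip_force: 0.0
```

```bash
python3 plan.py .5649,.2923,.12,.124 .6577,.0337,.12,.124 .6577,.0337,.01,.124
```

```text
t 30.2 p [0.563  0.293  0.0382] phi -0.1179 tilt [-0.004  -0.0013 -1.    ] w 0.061 gf 0.0 F [-0.5 -0.1  0.9]
.5649,.2923,.12,.124 twist -2.42 | tx -0.06 ty -0.03 tz -2.73
.6577,.0337,.12,.124 twist -0.00 | tx -2.00 ty -8.94 tz 0.00
.6577,.0337,.01,.124 twist -0.00 | tx 0.00 ty 0.00 tz 3.67
```

play_rows --steps '[0.4,0,0,-0.9,-0.8,0.4,0,0,-0.9,-0.8,0.4,0,0,-0.9,-0.8,0.8,-0.2,-1,0,0,0.8,-0.2,-1,0,0,0.8,-0.2,-1,0,0,0.8,-0.2,-1,0,0,0.8,-0.2,-1,0,0,0.8,-0.2,-1,0,0,0.8,-0.2,-1,0,0]'

```text
time: 31.2
position: [0.6321, 0.089, 0.121]
tool_rot: [-0.061, 0.998, -0.0, 0.0]
ft_force: [0.0, -0.6, 0.4]
grip_width: 0.0783
grip_force: 0.0
```

play_rows --steps '[0.8,-0.3,-1,0,0,0.8,-0.3,-0.9,0,0,0.8,0,0,0.5,0,0.8,0,0,0.6,0,0.8,0,0,0.4,0,0.8,0,0,0,0,0.8,0,0,0,0,0.8,0,0,0,0,0.8,0,0,0,0,0.8,0,0,0,0]'

```text
time: 32.2
position: [0.6569, 0.036, 0.076]
tool_rot: [-0.061, 0.998, -0.0, 0.001]
ft_force: [-0.5, -0.5, 0.4]
grip_width: 0.0784
grip_force: 0.0
```

```bash
python3 plan.py .6577,.0337,.01,.124; python3 snap.py scene 60 400 100 300 s3
```

```text
t 32.2 p [0.6569 0.036  0.076 ] phi 0.1225 tilt [ 1.3e-03 -1.0e-04 -1.0e+00] w 0.0784 gf 0.0 F [-0.5 -0.5  0.4]
.6577,.0337,.01,.124 twist -0.02 | tx -0.02 ty -0.08 tz 2.20
scale 2.3529411764705883
```

View pics/s3.png

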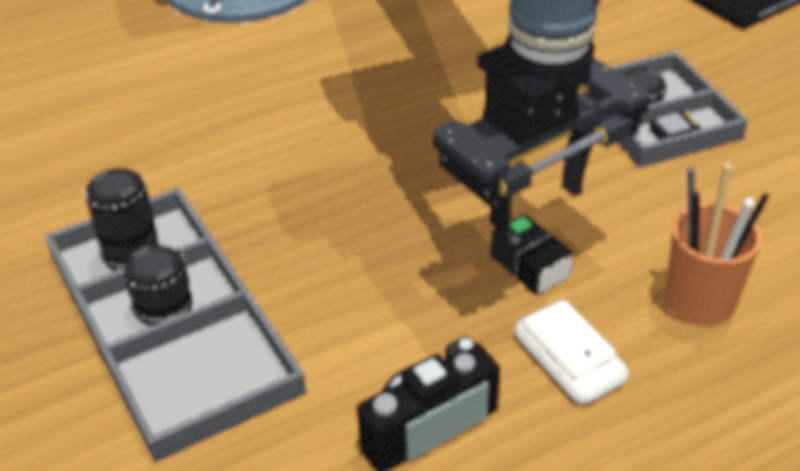

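The battery (680,124) lies in the narrow cell, and the fingers straddle the flash at (530,250).

play_rows --steps '[0.8,0,-0.1,0.6,0,0.8,0,0,0.6,0,0.8,0,0,0.5,0,0.8,0,0,0.3,0,0.8,0,0,0.15,0,0.8,0,0,0,0,0.8,0,0,0,0,0.2,0,0,0,0,0,0,0,0,0,-1,0,0,0,0]' --grip_force 20

```text
time: 33.25
position: [0.6572, 0.0328, 0.0113]
tool_rot: [-0.061, 0.998, -0.0, 0.0]
ft_force: [1.0, 0.0, 0.4]
grip_width: 0.0618
grip_force: 0.0
```

play_rows --steps '[-1,0,0,0,0,-1,0,0,0,0,-1,0,0,0,0,-1,0,0,0,0,-1,0,0,0,0,-1,0,0,0,0,-1,0,0,0,0,-1,0,0,0,0,-1,0,0,0,0,-1,0,0,0,0]'

```text
time: 34.25
position: [0.6569, 0.033, 0.0109]
tool_rot: [-0.061, 0.998, 0.0, 0.0]
ft_force: [-1.7, 2.5, 3.1]
grip_width: 0.0456
grip_force: 20.0
```

```bash
python3 plan.py .6577,.0337,.12,.023 .6339,-.2913,.12,.023 .6339,-.2913,.014,.023
```

```text
t 34.25 p [0.6569 0.033  0.0109] phi 0.1221 tilt [ 2.e-04  2.e-04 -1.e+00] w 0.0456 gf 20.0 F [-1.7  2.5  3.1]
.6577,.0337,.12,.023 twist 0.99 | tx -0.03 ty 0.02 tz -3.64
.6339,-.2913,.12,.023 twist -0.00 | tx 1.04 ty -10.81 tz 0.00
.6339,-.2913,.014,.023 twist -0.00 | tx 0.00 ty 0.00 tz 3.53
```

play_rows --steps '[-1,0,0,-0.4,0,-1,0,0,-0.9,0,-1,0,0,-1,0.5,-1,0,0,-1,0.5,-1,0,-0.6,-0.3,0,-1,0.1,-1,0,0,-1,0.1,-1,0,0,-1,0.1,-1,0,0,-1,0.1,-1,0,0,-1,0.1,-1,0,0]'

```text
time: 35.25
position: [0.6444, -0.138, 0.1178]
tool_rot: [-0.011, 1.0, -0.0, -0.001]
ft_force: [-0.1, 0.1, -1.0]
grip_width: 0.0463
grip_force: 20.0
```

play_rows --steps '[-1,0.1,-1,0,0,-1,0.1,-1,0,0,-1,0.1,-1,0,0,-1,0.1,-1,0,0,-1,0.1,-1,0,0,-1,0,-0.2,0.4,0,-1,0,0,0.8,0,-1,0,0,0.7,0,-1,0,0,0.5,0,-1,0,0,0,0]'

```text
time: 36.25
position: [0.6315, -0.2903, 0.043]
tool_rot: [-0.011, 1.0, 0.002, -0.003]
ft_force: [-0.3, 0.3, -2.4]
grip_width: 0.0459
grip_force: 20.0
```

```bash
python3 plan.py .6339,-.2913,.0145,.023
```

```text
t 36.25 p [ 0.6315 -0.2903  0.043 ] phi 0.0226 tilt [-0.0063  0.0039 -1.    ] w 0.0459 gf 20.0 F [-0.3  0.3 -2.4]
.6339,-.2913,.0145,.023 twist -0.00 | tx -0.08 ty -0.04 tz 0.95
```

play_rows --steps '[-1,0,0,0.3,0,-1,0,0,0.2,0,-1,0,0,0.15,0,-1,0,0,0.1,0,-1,0,0,0.05,0,-1,0,0,0,0,-1,0,0,0,0,-1,0,0,0,0,-1,0,0,0,0,-1,0,0,0,0]'

```text
time: 37.25
position: [0.6341, -0.2918, 0.0229]
tool_rot: [-0.011, 1.0, -0.0, 0.0]
ft_force: [-0.2, 0.6, -1.2]
grip_width: 0.0461
grip_force: 20.0
```

```bash
python3 plan.py .6339,-.2913,.0145,.023
```

```text
t 37.25 p [ 0.6341 -0.2918  0.0229] phi 0.0222 tilt [ 2.e-04 -2.e-04 -1.e+00] w 0.0461 gf 20.0 F [-0.2  0.6 -1.2]
.6339,-.2913,.0145,.023 twist -0.01 | tx 0.01 ty 0.02 tz 0.28
```

play_rows --steps '[-1,0,0,0.12,0,-1,0,0,0.1,0,-1,0,0,0.05,0,-1,0,0,0,0,0.2,0,0,0,0,0.4,0,0,0,0,0.4,0,0,0,0,0.4,0,0,0,0,0.4,0,0,-0.3,0,0.4,0,0,-0.7,0]'

```text
time: 38.25
position: [0.6327, -0.2908, 0.0433]
tool_rot: [-0.011, 1.0, 0.001, -0.002]
ft_force: [-0.6, -0.1, -0.2]
grip_width: 0.0605
grip_force: 0.0
```

play_rows --steps '[0.4,0,0,-1,0,0.4,0,0,-1,0,0.4,0,0,-1,0,0.4,0,0,-1,0,0.4,0,1,-1,0,0.4,0,1,0,0,0.4,0,1,0,0,0.4,0,1,0,0,0.4,0,1,0,0,0.4,0,1,0,0]'

```text
time: 39.25
position: [0.63, -0.1106, 0.1956]
tool_rot: [-0.011, 1.0, -0.0, 0.001]
ft_force: [-0.3, 0.7, 0.1]
grip_width: 0.0613
grip_force: 0.0
```

```bash
python3 plan.py; python3 snap.py scene 60 400 100 300 s4;  python3 snap.py top 110 420 100 290 t4
python3 - <<'E'
import sys,runpy,pickle,shutil
shutil.copy("res.pkl","r0.pkl")
from h import *
r=pickle.load(open("r0.pkl","rb"))
for n,cx in(("s4",(60,100,800/340)),("t4",(110,100,800/310))):
    c=pickle.load(open(f"pics/{n}.pkl","rb")); im=cv2.imread(f"pics/{n}.png"); t=np.linspace(0,6.28,40)
    def pl(p,L,col): cv2.polylines(im,[((proj(c,place(p,L))+.5-cx[:2])*cx[2]).round().astype(int)],True,col,1)
    P,T=r["portrait_tray"],r["travel_tray"]; z=.004
    for tr,x,h in((P,-.099,.09),(P,-.015,.056),(T,-.031,.03)): 
        for hh,col in((h+z,(0,255,0)),(z,(0,0,255))): pl(tr,np.c_[x+.028*np.cos(t),.028*np.sin(t),0*t+hh],col)
    for tr,x,a,b,h in((P,.084,.0355,.023,.036),(T,.042,.018,.0235,.016)):
        for hh,col in((h+z,(0,255,0)),(z,(0,0,255))): pl(tr,[[x-a,-b,hh],[x+a,-b,hh],[x+a,b,hh],[x-a,b,hh]],col)
    cv2.imwrite(f"pics/{n}o.png",im)
E
```

```text
t 39.25 p [ 0.63   -0.1106  0.1956] phi 0.022 tilt [ 1.e-03 -3.e-04 -1.e+00] w 0.0613 gf 0.0 F [-0.3  0.7  0.1]
scale 2.3529411764705883
scale 2.5806451612903225
```

View pics/s4o.png

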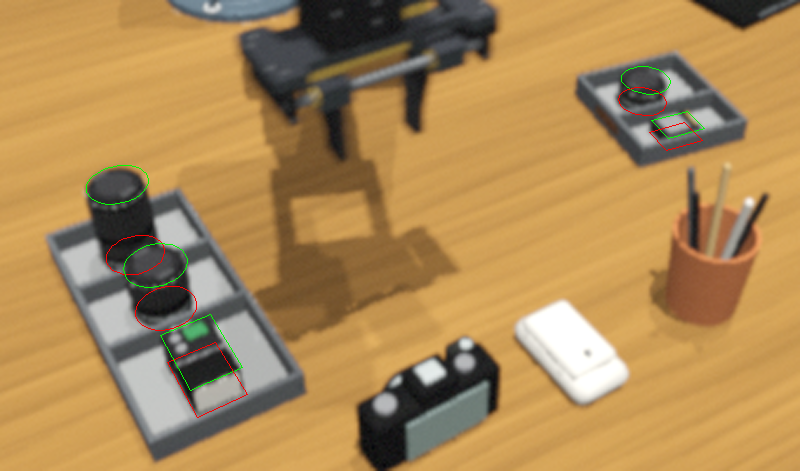

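View pics/t4o.png

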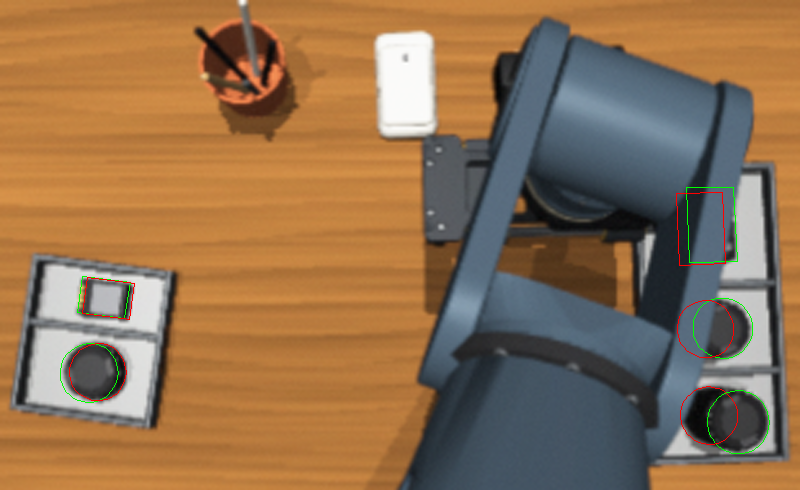

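Both views match the predicted seated outlines. The lenses stand upright, the flash and battery are flat in their cells, and the camera, mouse and pen pot have not moved. The gripper is clear, so I'll hand in.

```bash
python3 -c "
from rig import robot
print(robot.hand_in())"
```

```text
the job is handed in; nothing more can be done
None
```

Both camera kits are made up and the job was handed in at about 39 s; the last pictures show every item seated in its cell and the camera, mouse and pen pot in place, but hand-in returned no verdict.

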